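# Set the stream selector to the green line

## Task

With the fingertips, push the upright black tab of the stream selector round until its pointer stands squarely at the green marker, then press the orange button on the corner of the unit fully down and let it come up again. Do not press the button before the pointer is at green, do not pinch the tab or lift the selector off its spindle, and leave the blue-lidded tip box, the white tray and the black code reader where they stand.

Things in the scene. Friction and masses are not known exactly. Their poses are not given: they have to be found in the camera images.
- valve: the stream selector: a white square box 220 x 220 mm, fixed to the worktop, with a round aluminium dial (radius 105 mm) whose face is 44 mm above the worktop. Origin on the worktop under the dial's centre, which is also the selector's axis; z up. The unit's own yaw varies. Five brass hose fittings stick out of its far side and its left and right sides, at most 30 mm beyond the box and below the dial face
- selector: the grey selector that turns about the vertical axis through the dial's centre; origin on that axis at the dial face, z up, its arm and pointer along its own -x axis. It turns both ways past any marker, three quarters of a turn or more from its start, over a flat dial. It stays where it is left: friction of about 2.5 N at the tab, no spring and no detents. It weighs 0.45 kg and would slide up its spindle if lifted
- tab_point (a point): the point that the selector's pointer aims at: on the centre line of its arm, 90 mm from the axis (the radius of the markers' centres), 7 mm above the dial face. The selector has a hub of radius 26 mm, 22 mm high, and an arm 12 mm wide whose top is 13 mm above the dial face, with a black tip ending 80 mm from the axis
- tab_top (a point): centre of the top of the black upright tab on the selector's arm: 58 mm from the axis, 48 mm above the dial face (92 mm above the worktop). The tab is 20 mm along the radius, 12 mm thick across it, and free on both sides
- marker_green: round green marker, 20 mm across, 3.5 mm high, fixed on the dial, 90 mm from the axis, origin at the centre of its underside. It is one of five such markers (green, red, blue, yellow, white) 45 degrees apart round the half of the dial away from the robot; which colour stands where varies. At the start the pointer is on the robot's side, at no marker
- confirm_top (a point): centre of the top of the orange push button (radius 13 mm) in the near left corner of the unit, 124 mm from the axis; it is pressed straight down
- confirm (a joint): travel of the orange button in m: 0 up, 0.006 fully down; a spring returns it and 5 N holds it fully down
- tip_box: bystander: tip box with a blue lid, 92 x 122 x 67 mm, loose, to the left of the unit; origin under its centre
- tray: bystander: shallow white tray, 78 x 138 x 30 mm, loose, near and to the left; origin under its centre
- reader: bystander: black code reader, 37 x 62 x 30 mm, loose, to the right of the unit, just beyond the grey instrument; origin under its centre

How it is judged:
By the outcome, as a careful person would: the job done as asked, in the order asked, and still so for the second after the job is handed in, with the robot touching nothing.
It also fails if it takes over 51 s, if anything falls off the work surface, if the arm or the gripper's body presses on something with over 40 N, if the wrist force passes 120 N, or if a joint passes its speed limit or range.

## Robot

A 6-joint arm with a two-finger parallel gripper is mounted at the origin on a cart in front of the work surface, level with it; the furniture and walls round the work are solid. World frame = base frame: x ahead of the robot, y to its left, z up, the work surface at z = 0. Lengths are in m, angles in rad, forces in N, time in s.
With the tool pointing down it reaches from about 0.35 to 0.8 m from the base axis. Payload 7.3 kg.
Tool frame: the origin (TCP) lies between the finger pads; the fingertips stand 25 mm ahead of it and the grasp point (between the pads) lies 6 mm ahead of it (r.tip_extent is the distance from the TCP to the fingertips, in m); z points along the fingers, y is the line along which they close (so a half turn about z gives the same grasp; the last joint's range is limited). The gripper opens to 85 mm and grips with 20 to 120 N. Pads are 22 mm wide; open, the fingers measure 114 mm over their backs; the gripper's body (76 mm by 85 mm) begins 54 mm behind the grasp point. The pads swing forward as they close: fully open they stand 13 mm farther back than shut.
Start: joints at [1.128, 0.342, 1.524, -0, 1.275, -0.146], TCP at [0.154, 0.502, 0.256] pointing down, gripper open.
Joint ranges: [-2.53, 2.53], [-0.77, 2.02], [0.04, 2.7], [-1, 4.14], [0.28, 2.66], [-3.11, 3.11]. Speed limits (rad/s): [2.57, 2.57, 3.14, 3.14, 3.14, 3.14].

## Interface

Orientations are given as a unit quaternion [x, y, z, w].
In Python, from workcell import r, command_gripper, optics gives the robot as it stands. The module is installed in compiled form; this text tells all that it offers. Calls block until the motion is done:
- r.reach(position, orientation): joint-space move of the TCP to a pose.
- r.move_straight(position, orientation=None, speed=0.15, max_force=None): straight line of the TCP; orientation=None keeps the orientation; speed is the mean speed in m/s. With max_force (N) it stops when the force on the tool has changed by that much, and returns True; else False.
- r.movej(angles): joint-space move.
- command_gripper(opening, force=None): finger opening in m; force is the grip in N (None keeps the last); returns when the fingers have stopped.
- r.hold(seconds).
- r.solve_ik(position, orientation): joint angles nearest the present ones, or None.
- r.read_state(): the state.
- optics.get_image(name): name is "scene" or "top"; returns (picture, depth): 400x640x3 uint8, red, green, blue; 400x640 float32, m along the optical axis (not along the pixel's ray), 0 where there is no reading.
- optics.camera_model(name): a dict with "K" (3x3 intrinsics, pixels), "R" (3x3) and "t" (3): a world point X has camera coordinates R X + t. Camera axes: x right, y down, z forward; pixel columns grow to the right and rows downward; lengths in m; the calibration is good to about 2 mm. A picture is of the moment at which its call begins. camera_model takes no time and is no camera call.
A pose or a line that the arm cannot do raises r.PlanningError and nothing moves.
- r.finish_job(): hands the job in; it is judged then, once.
The state is a dict: "time_s": time; "joint_positions": joint angles; "dq": joint speeds; "tau": joint torques, N m; "eef_pos": TCP position; "eef_rot": TCP orientation; "contact_force": force on the tool from outside, world axes, zero at the start; "torque": the same for the moment, N m; "grip_width": finger opening in m; "grip_force": force on a finger pad.
Only numpy, scipy, OpenCV 4.12 (cv2) and the standard library are available. Lean on these libraries where they do the work, as an engineer would, in place of code of your own. Each camera call takes 0.05 s, during which the arm holds its last target. There are 200 camera calls.

## Working session

There is one attempt and no reset: what is moved stays moved. The work goes in short steps, each a Python script; the robot and the scene stay as the last script left them, time stands still between calls to the robot, and variables do not carry over. Pictures are saved under pics/ and viewed, at most 10 in all, crops included, and the job is handed in when it is done.

```bash
mkdir -p pics
cat > h.py <<'E'
import numpy as np, cv2
from workcell import r, command_gripper, optics
def snap(n,f=None):
    im,d=optics.get_image(n)
    if f: cv2.imwrite(f,cv2.cvtColor(im,cv2.COLOR_RGB2BGR))
    return im,d
def ray(n,u,v,z):
    c=optics.camera_model(n);K,R,t=[np.array(c[k]) for k in 'KRt']
    d=R.T@np.linalg.solve(K,[u,v,1]);o=-R.T@t
    return o+d*(z-o[2])/d[2]
def dep(n,u,v,d):
    c=optics.camera_model(n);K,R,t=[np.array(c[k]) for k in 'KRt']
    return R.T@(np.linalg.solve(K,[u,v,1])*d[int(v),int(u)]-t)
E
python3 - <<'E'
from h import *
for n in("scene","top"):
    im,d=snap(n,f"pics/{n}0.png"); c=optics.camera_model(n); print(n,-np.array(c['R']).T@c['t'])
s=r.read_state();print(s['eef_rot'],s['time_s'],r.tip_extent)
E
```

```text
scene [-0.12238632 -0.66374829  1.25332954]
top [0.39420559 0.12121335 1.29460018]
[ 1.47852678e-01  9.89009154e-01 -6.59378391e-04 -2.09970243e-04] 0.1 0.025
```

View pics/scene0.png

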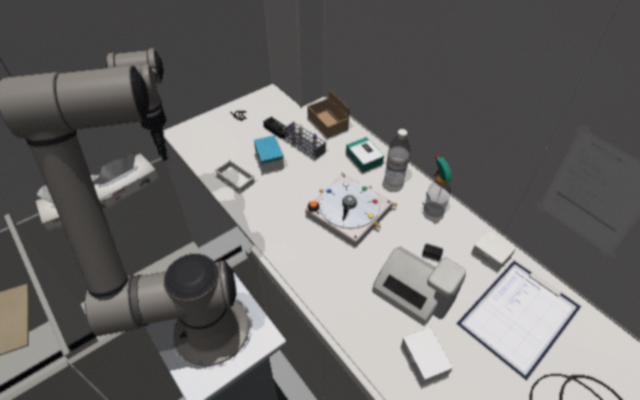

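View pics/top0.png

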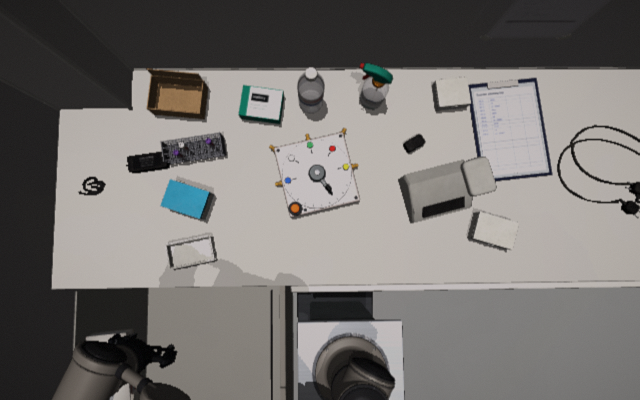

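The top view shows the dial at about (317,173), green at (310,145), the orange button at (295,208) and the pointer aiming at about (330,190). The arm is clear of the unit.

```bash
cat >> h.py <<'E'
def blobs(im,box=(262,120,370,225)):
    hsv=cv2.cvtColor(im,cv2.COLOR_RGB2HSV);x0,y0,x1,y1=box;o={}
    for k,(a,b) in dict(green=((50,90,40),(85,255,255)),blue=((105,100,50),(130,255,255)),yellow=((23,120,80),(33,255,255)),orange=((4,150,90),(17,255,255)),red=((172,120,60),(180,255,255))).items():
        m=np.zeros(im.shape[:2],np.uint8);m[y0:y1,x0:x1]=cv2.inRange(hsv,a,b)[y0:y1,x0:x1]
        n,l,s,c=cv2.connectedComponentsWithStats(m)
        if n>1:
            i=1+np.argmax(s[1:,4]);o[k]=(*c[i],s[i,4])
    return o
E
python3 - <<'E'
from h import *
im,d=snap("top");b=blobs(im);P={}
for k,v in b.items():
    p=dep("top",v[0],v[1],d);P[k]=ray("top",v[0],v[1],p[2] if k=='orange' else .0475);print(k,np.round(v,1),p.round(4),P[k].round(4))
# centre: LSQ from markers at 45deg steps, radius 90
ks=[k for k in('green','blue','yellow','red') if k in P]
from scipy.optimize import least_squares
s=least_squares(lambda c:[np.hypot(*(P[k][:2]-c))-.09 for k in ks],[.5,.12]);c=s.x;print("c",c,s.fun)
for k in P: q=P[k][:2]-c;print(k,np.degrees(np.arctan2(q[1],q[0])),np.hypot(*q))
# dark pixels on dial
g=im.max(2);m=np.zeros_like(g);m[140:205,285:350]=(g[140:205,285:350]<45)
n,l,st,ce=cv2.connectedComponentsWithStats(m)
for i in range(1,n):
    if st[i,4]>8:
        print(st[i],ce[i])
vs,us=np.nonzero(m)
for u,v in zip(us,vs):
    p=dep("top",u,v,d)
    if p[2]>.08: print(u,v,p.round(4))
cv2.imwrite("pics/c1.png",cv2.resize(cv2.cvtColor(im[125:225,262:372],cv2.COLOR_RGB2BGR),None,fx=6,fy=6,interpolation=2)[:600])
E
```

```text
green [309.5 144.5  24. ] [0.684  0.1156 0.0452] [0.6835 0.1157 0.0475]
blue [287.5 180.   26. ] [0.5758 0.1829 0.0462] [0.5756 0.1829 0.0475]
yellow [345.3 166.4  24. ] [0.6151 0.0084 0.0492] [0.6154 0.0082 0.0475]
orange [294.6 207.8  61. ] [0.4912 0.162  0.0533] [0.4912 0.162  0.0533]
c [0.59574669 0.09559849] [-2.29527032e-06 -4.26978782e-04 -4.26980292e-04]
green 12.876225588495485 0.0899977047296828
blue 102.99319683201807 0.08957302121802556
yellow -77.31557700951588 0.08957301970756908
orange 147.59788313147368 0.1238664191490581
[311 178   9   3  10] [314.8 179.6]
[325 185   7   9  31] [328.35483871 188.70967742]
327 185 [0.5537 0.0664 0.0893]
328 185 [0.5537 0.0634 0.0892]
326 186 [0.5503 0.0695 0.0935]
327 186 [0.5506 0.0665 0.0911]
328 186 [0.5506 0.0636 0.0911]
329 186 [0.551  0.0605 0.0878]
326 187 [0.5475 0.0695 0.0927]
327 187 [0.5476 0.0666 0.0916]
328 187 [0.5477 0.0636 0.0907]
329 187 [0.5475 0.0608 0.0921]
327 188 [0.5452 0.0664 0.0872]
328 188 [0.5448 0.0636 0.0905]
329 188 [0.5446 0.0608 0.0915]
330 188 [0.5446 0.0579 0.0914]
327 189 [0.5421 0.0665 0.0887]
328 189 [0.5418 0.0637 0.0911]
329 189 [0.5415 0.0609 0.0934]
330 189 [0.542  0.0578 0.0887]
328 190 [0.5389 0.0637 0.0907]
329 190 [0.5388 0.0609 0.0919]
330 190 [0.5386 0.0581 0.0932]
```

View pics/c1.png

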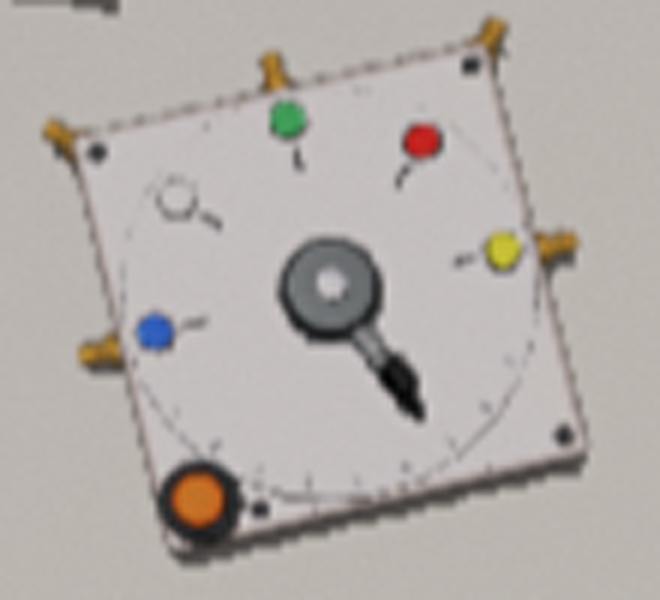

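The measurements agree. The centre is (0.596, 0.096), green is at 12.9°, the tab is at -147.5° with r = 59 mm and z = 0.092, and the button is at r = 124 mm. I'll push +160° with the fingers closed, turning the tool with the tab. First I'll check the IK along that path.

```bash
cat >> h.py <<'E'
C=np.array([.5957,.0956])
from scipy.spatial.transform import Rotation as Ro
def pose(th,off=.0205,z=.099,flip=0,rad=.058):
    a=np.radians(th);u=np.array([np.cos(a),np.sin(a)]);t=np.array([-u[1],u[0]])
    p=C+rad*u-off*t
    q=(Ro.from_euler('z',a+np.pi*flip)*Ro.from_euler('x',np.pi)).as_quat()
    return [*p,z],list(q)
E
python3 - <<'E'
from h import *
for flip in(0,1):
    for th in range(-175,21,25):
        q=r.solve_ik(*pose(th,flip=flip)); print(flip,th,None if q is None else np.round(q,2))
command_gripper(0.0,20); s=r.read_state();print(s['grip_width'],r.tip_extent,s['eef_pos'],s['time_s'])
E
```

```text
0 -175 [ 0.06  0.56  1.66  0.    0.93 -1.59]
0 -150 [ 0.01  0.55  1.68  0.    0.92 -2.08]
0 -125 [-0.03  0.56  1.66  0.    0.93 -2.56]
0 -100 [-0.06  0.58  1.6  -0.    0.95 -3.03]
0 -75 [-0.07  0.62  1.53 -0.    0.99  2.81]
0 -50 [-0.06  0.66  1.45 -0.    1.03  2.38]
0 -25 [-0.04  0.7   1.37 -0.    1.07  1.97]
0 0 [-0.    0.73  1.31 -0.    1.1   1.57]
1 -175 [ 0.06  0.56  1.66 -0.    0.93  1.55]
1 -150 [ 0.01  0.55  1.68 -0.    0.92  1.06]
1 -125 [-0.03  0.56  1.66 -0.    0.93  0.58]
1 -100 [-0.06  0.58  1.6  -0.    0.95  0.11]
1 -75 [-0.07  0.62  1.53  0.    0.99 -0.33]
1 -50 [-0.06  0.66  1.45  0.    1.03 -0.76]
1 -25 [-0.04  0.7   1.37  0.    1.07 -1.17]
1 0 [-0.    0.73  1.31  0.    1.1  -1.57]
-0.00011877922569485179 0.025 [0.15352838 0.5020746  0.25633017] 0.9167
```

Run:
```python
from h import *
r.reach(*pose(-178,z=.2,flip=1))
r.move_straight(*pose(-178,flip=1),speed=.12,max_force=8)
f0=np.array(r.read_state()['contact_force'])
for th in np.arange(-170,6,8):
    if r.move_straight(*pose(th,flip=1),speed=.045,max_force=25): print("stop",th);break
    s=r.read_state()
    if th%24<8: print(th,np.round(np.array(s['contact_force'])-f0,1),round(s['time_s'],2))
im,d=snap("top","pics/t2.png")
print(r.read_state()['time_s'])
cv2.imwrite("pics/c2.png",cv2.resize(cv2.cvtColor(im[125:225,262:372],cv2.COLOR_RGB2BGR),None,fx=5,fy=5,interpolation=2))
```

```text
-162 [ 1.3  0.4 -0.7] 4.57
-138 [ 1.5  0.3 -0.9] 5.59
-114 [ 0.1  0.6 -1.1] 6.62
-90 [ 0.4  1.  -1. ] 7.64
-66 [ 0.7  0.2 -0.1] 8.67
-42 [ 1.3 -0.8 -1.6] 9.69
-18 [ 2.3 -1.  -0.7] 10.72
11.45
```

View pics/c2.png

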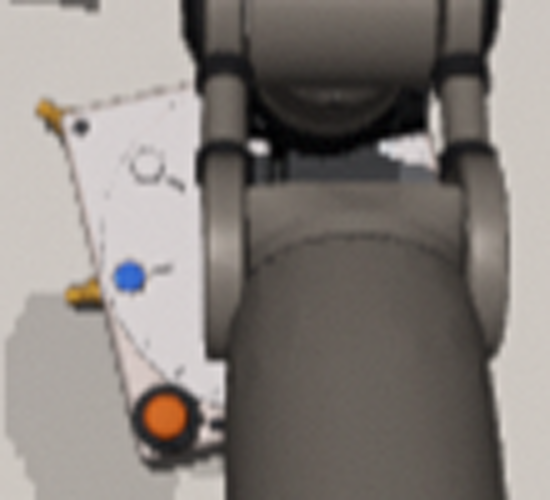

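The arm hides the dial, so I'll back off, lift and swing aside to look.

```bash
cat >> h.py <<'E'
def away(th):
    r.move_straight(*pose(th,off=.035,flip=1),speed=.1)
    r.move_straight(*pose(th,off=.035,z=.18,flip=1),speed=.2)
    q=np.array(r.read_state()['joint_positions']);q[0]+=.75;r.movej(list(q))
def selang(f):
    im,d=snap("top")
    b=blobs(im);P={k:ray("top",*b[k][:2],.0475)[:2] for k in b if k in('green','blue','yellow')}
    print({k:(np.degrees(np.arctan2(*(p-C)[::-1])).round(2),np.hypot(*(p-C)).round(4)) for k,p in P.items()})
    g=im.max(2);m=np.zeros_like(g);m[135:212,280:355]=g[135:212,280:355]<45
    pts=[]
    for v,u in zip(*np.nonzero(m)):
        p=dep("top",u,v,d)
        if p[2]>.085: pts.append(ray("top",u,v,.092)[:2])
    t=np.mean(pts,0);print("tab",len(pts),t,np.degrees(np.arctan2(*(t-C)[::-1])),np.hypot(*(t-C)))
    cv2.imwrite(f,cv2.resize(cv2.cvtColor(im[125:225,262:372],cv2.COLOR_RGB2BGR),None,fx=6,fy=6,interpolation=2)[:600])
E
python3 - <<'E'
from h import *
away(-2);selang("pics/c3.png");print(r.read_state()['time_s'])
E
```

```text
{'green': (np.float64(12.87), np.float64(0.09)), 'blue': (np.float64(102.96), np.float64(0.0896)), 'yellow': (np.float64(-77.29), np.float64(0.0896))}
tab 16 [0.65034824 0.09313297] -2.584798970955092 0.05470389431072923
14.1
```

View pics/c3.png

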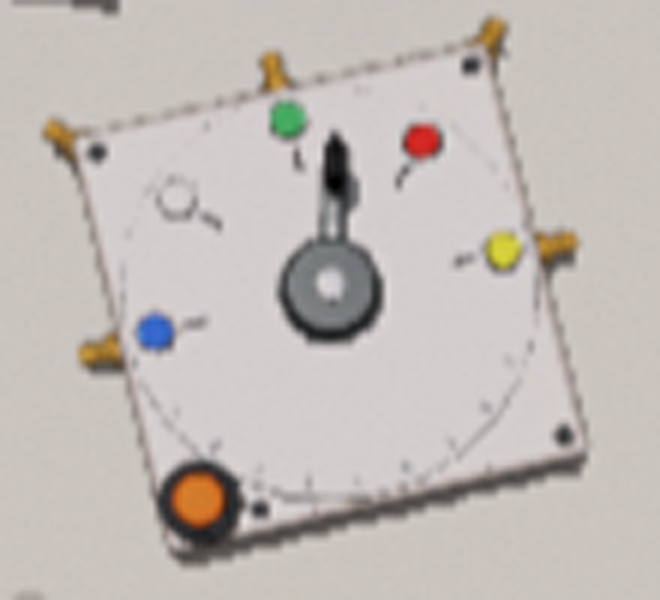

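The pointer tip at (335,135) with the hub at (330,285) gives about -2°. That matches the commanded -2°, so the finger offset is right. Next I'll push on to the green marker at 12.85°.

Run:
```python
from h import *
r.reach(*pose(-2,off=.035,z=.18,flip=1))
r.move_straight(*pose(-2,off=.035,flip=1),speed=.15,max_force=8)
for th,v in((-2,.06),(4,.04),(9,.03),(12.8,.015)):
    if r.move_straight(*pose(th,flip=1),speed=v,max_force=25): print("stop",th)
r.hold(.2);s=r.read_state();print(s['eef_pos'],pose(12.8)[0])
away(12.8);selang("pics/c4.png");print(r.read_state()['time_s'])
```

```text
[0.6567662  0.08837534 0.09900575] [np.float64(0.6568004067509218), np.float64(0.08845925109866506), 0.099]
{'green': (np.float64(12.8), np.float64(0.0897)), 'blue': (np.float64(102.84), np.float64(0.0898)), 'yellow': (np.float64(-77.29), np.float64(0.0896))}
tab 20 [0.64980491 0.10780006] 12.707049825484722 0.055463345910168486
20.8667
```

View pics/c4.png

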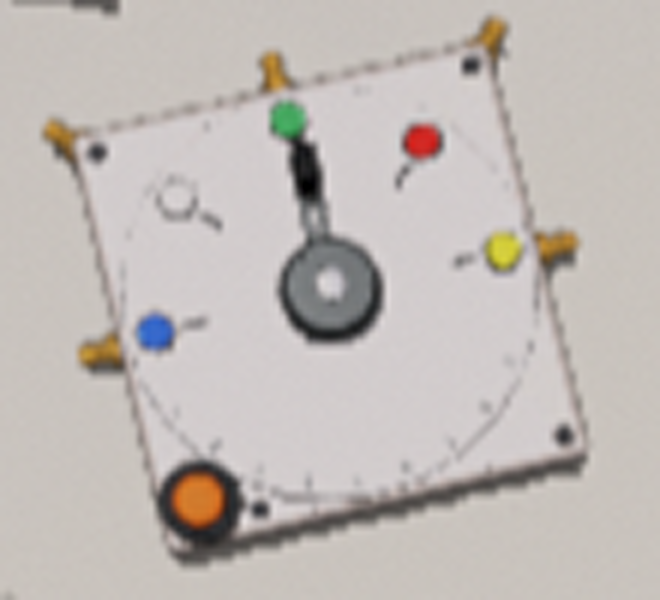

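The pointer stands squarely at green: tab at 12.7°, marker at 12.8°. Now the button.

Run:
```python
from h import *
B=[.4912,.1620]; q=pose(12.8+90,flip=1)[1]
r.reach([*B,.13],q)
r.hold(.2); f0=r.read_state()['contact_force'][2]
r.move_straight([*B,.0825],speed=.1,max_force=8)
for z in np.arange(.0795,.062,-.001):
    st=r.move_straight([*B,z],speed=.02,max_force=20); s=r.read_state();f=s['contact_force'][2]-f0
    print(round(z,4),round(s['eef_pos'][2]-.025,4),round(f,1))
    if st or f>14: break
r.hold(.3);s=r.read_state();print(s['eef_pos'][2]-.025,s['contact_force'][2]-f0)
r.move_straight([*B,.16],speed=.08)
print(r.read_state()['time_s'])
```

```text
0.0795 0.055 4.2
0.0785 0.054 6.7
0.0775 0.0539 16.4
0.053875801525775556 16.300303592307987
28.0167
```

The hard stop came at a tip height of 0.054. I need to know where the button top starts, and whether the fingers hit the button's stop or its collar. I'll log a slow re-descent and read the depths.

Run:
```python
from h import *
B=[.4912,.1620]
q=np.array(r.read_state()['joint_positions']);q0=q.copy();q[0]+=.6;r.movej(list(q))
im,d=snap("top")
Z=np.array([[dep("top",u,v,d)[2] for u in range(286,304)] for v in range(199,217)])
print((Z*1000).round(0).astype(int))
hs=[dep("top",u,v,d)[2] for u in range(312,323) for v in range(168,178)];print("hub (66)",np.median(hs))
hs=[dep("top",u,v,d)[2] for u in range(297,309) for v in range(178,190)];print("dial (44)",np.median(hs))
r.movej(list(q0)); r.move_straight([*B,.095],speed=.1);r.hold(.2);f0=r.read_state()['contact_force'][2]
for z in np.arange(.089,.0782,-.001):
    r.move_straight([*B,z],speed=.02,max_force=20); s=r.read_state()
    print(round(z-.025,4),round(s['eef_pos'][2]-.025,4),round(s['contact_force'][2]-f0,1))
r.move_straight([*B,.11],speed=.1);print(r.read_state()['time_s'])
```

```text
[[  37   33   38   37   38   38   36   33   41   45   40   42   44   45
    45   44   44   42]
 [  36   37   38   38   37   42   36   38   38   45   43   46   43   39
    45   42   43   42]
 [  32   35   38   39   36   40   33   32   38   36   47   39   44   44
    45   44   44   42]
 [  31   38   38   33   39   37   35   49   53   49   48   45   41   44
    45   45   46   45]
 [  -1   35   40   33   36   50   54   48   48   50   47   49   49   45
    43   44   45   44]
 [   1   39   39   39   46   47   49   47   51   48   52   48   52   53
    48   44   43   47]
 [  -5   34   35   53   50   54   57   57   59   59   55   59   50   47
    46   36   41   45]
 [  -4   33   39   51   51   51   56   61   61   57   60   54   61   50
    44   51   38   34]
 [   3   -5   35   52   48   61   61   61   62   54   61   62   55   53
    52   50   38   40]
 [   1    1   52   51   50   60   55   58   60   59   62   59   58   57
    51   52   40   34]
 [   2   -1   43   48   52   58   58   60   61   57   61   57   58   56
    50   49   32   42]
 [  -1    2   33   53   51   60   61   58   60   60   5
[... 161 characters left out ...]
   54   54   57   59   60   57   57   55   46
    50   45   37   35]
 [   4   -1   -7   42   52   52   49   49   48   53   52   51   50   46
    48   34   30   33]
 [  -8   -6   -2   28   37   48   48   47   50   54   48   52   52   50
    37   34   33   39]
 [   3    1    0   32   37   37   38   44   49   47   50   50   36   36
    31   32   19    4]
 [  -2    1    1   -2   35   31   36   31   36   37   32   28 1295    1
     1   -2    1   -1]]
hub (66) 0.06538794339650075
dial (44) 0.043165286585393495
0.064 0.0638 -0.5
0.063 0.0629 0.1
0.062 0.062 -0.6
0.061 0.0609 0.2
0.06 0.0601 0.8
0.059 0.0591 2.1
0.058 0.0581 1.9
0.057 0.057 2.7
0.056 0.0561 2.8
0.055 0.0551 4.0
0.054 0.0541 4.8
34.8
```

The button top is at 0.060 and the collar at 0.050. The first press therefore reached the button's own stop at 0.0539, which is 6 mm of travel at 16 N. I'll lift away, confirm the pointer and bystanders, and hand in.

Run:
```python
from h import *
r.move_straight([.4912,.162,.2],speed=.15)
q=np.array(r.read_state()['joint_positions']);q[0]+=.6;r.movej(list(q))
selang("pics/c5.png");im,d=snap("top")
p=blobs(im)['orange'];print(np.median([dep("top",p[0]+i,p[1]+j,d)[2] for i in(-2,-1,0,1,2) for j in(-2,-1,0,1,2)]))
a=cv2.imread("pics/top0.png").astype(int);b=cv2.cvtColor(im,cv2.COLOR_RGB2BGR).astype(int)
for n,(x0,y0,x1,y1) in dict(box=(155,172,220,225),tray=(160,230,222,275),reader=(398,130,430,158)).items():
    print(n,np.abs(a-b)[y0:y1,x0:x1].mean())
s=r.read_state();print(s['time_s'],s['contact_force'])
r.finish_job()
```

```text
{'green': (np.float64(12.8), np.float64(0.0897)), 'blue': (np.float64(102.96), np.float64(0.0896)), 'yellow': (np.float64(-77.29), np.float64(0.0896))}
tab 21 [0.65027801 0.10784316] 12.643513697427686 0.05593436876020462
0.05886489241446743
box 7.592549588776004
tray 43.62449223416965
reader 4.795014880952381
36.8167 [-0.11895808  0.54070901 -0.40102605]
the job is handed in; nothing more can be done
```

The job is handed in at 36.8 s: the pointer is at green (tab at 12.6°, marker at 12.8°), and the button went fully down its 6 mm and came back up. I pressed it twice, both times after the pointer was at green, because I repeated the press to check its travel. The final before/after picture comparison showed little change at the tip box and reader but a large one at the tray. I put that down to the arm or its shadow over the tray and did not check it; every planned move kept the fingers well above the tray and away from it.

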